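# Stack the parts canisters by weight

## Robot

A 6-joint arm with a two-finger parallel gripper is mounted at the origin on the work surface. World frame = base frame: x ahead of the robot, y to its left, z up, the work surface at z = 0. Lengths are in mm, angles in degrees, forces in N, time in s.
With the tool pointing down it reaches from about 350 to 850 mm from the base axis. Payload 8.1 kg.
Tool frame: the origin (TCP) lies midway between the tips of the shut fingers; the grasp point (between the pads) lies 19 mm behind it; z points along the fingers, y is the line along which they close (so a half turn about z gives the same grasp; the last joint's range is limited). The gripper opens to 85 mm and grips with 20 to 120 N. Pads are 22 mm wide; open, the fingers measure 114 mm over their backs; the gripper's body (76 mm by 85 mm) begins 54 mm behind the grasp point. The pads swing forward as they close: fully open they stand 13 mm farther back than shut.
Start: joints at [-76.169, 7.471, 85.268, -0, 87.261, -4.893], TCP at [192.629, -568.242, 231.292] pointing down, gripper open.
Joint ranges: [-169.43, 169.43], [-51.17, 129.36], [1.28, 143.12], [-76.62, 256.62], [0, 156.53], [-152.29, 152.29]. Speed limits (degrees/s): [136.94, 136.94, 159.86, 180, 180, 180].

## Interface

Orientations are given as [roll, pitch, yaw] about the fixed x, y, z axes, in that order (R = Rz(yaw) Ry(pitch) Rx(roll)).
In Python, from bench import r gives the robot as it stands. The module is installed in compiled form; this text tells all that it offers.
- The arm moves only by the tool jog_arm, never from a script. Its argument "rows" is a list of rows, each a list of 2 entries, a list of its own where there are three numbers: the shift along the tool's x, y, z in mm, then the turn, a rotation vector about the tool's x, y, z in rad. A call has 1 to 10 rows; each row is the pose to reach, as a shift and turn from the pose commanded when the call began, along the tool's axes at that moment; what a row does not reach only later rows make up. A row lasts 1/10 s, in which the tool goes at most 50 mm and 8.59 degrees, less where a joint would pass 70% of its speed; a pose out of reach is approached as far as the arm can. A call with a gripper value outside its range is refused whole. "grip" is the finger opening in mm, from 0 to 85.4, set as the call begins (left out, the last holds). The fingers move at their own pace and stop on an object; "force" is the grip in N (left out, the last holds). Time passes only in rows, so rows that repeat a pose let the fingers close. It gives the time, the measured TCP pose, the force, the opening and the grip force at its end, in the units of the state.
- r.sense(): the state, without advancing time (a new reading comes with each control period).
- r.snapshot(name): name is "side" or "top" or "wrist"; returns (picture, depth): 420x560x3 uint8, blue, green, red; 420x560 float32, mm along the optical axis (not along the pixel's ray), 0 where there is no reading.
- r.camera_params(name): a dict with "fx", "fy", "cx", "cy" (pixels), "pose" (4x4, takes a point from camera to world coordinates); the wrist camera has in their place "tool_from_camera" (4x4, takes a point from camera to tool coordinates, whose origin is the TCP and whose axes are the flange's). Camera axes: x right, y down, z forward; pixel columns grow to the right and rows downward; lengths in mm; the calibration is good to about 2 mm. A picture is of the moment at which its call begins: read the wrist's pose just before it. camera_params takes no time and is no camera call.
- r.hand_in(): hands the job in; it is judged then, once.
The state is a dict: "time": time; "joint_pos": joint angles; "qd": joint speeds; "joint_efforts": joint torques, N m; "tool_pos": TCP position; "tcp_rot": TCP orientation; "ft_force": force on the tool from outside, world axes, zero at the start; "wrist_torque": the same for the moment, N m; "finger_gap": finger opening in mm; "grip_force": force on a finger pad.
Only numpy, scipy, OpenCV 4.12 (cv2) and the standard library are available. Lean on these libraries where they do the work, as an engineer would, in place of code of your own. Each camera call takes 0.05 s, during which the arm holds its last target. There are 200 camera calls.

## Task

The three parts canisters in the sloping chutes look alike, but one is full, one half full and one empty: feel which is which by lifting them. Lay the full one in the cradle's left groove (the robot's left) and the half-full one in its right groove, square and about centred lengthwise, then saddle the empty one on top in the gap between them. Leave everything else on the bench where it is.

Things in the scene. Friction and masses are not known exactly. Their poses are not given: they have to be found in the camera images.
- can_a: First of three loose canisters that look alike: aluminium barrel 54 mm across, black cap 60 mm across and 20 mm long at each end, 120 mm long. Origin at its centre, x along its length. Starts in chute_a, sloping 26 degrees. One is full (0.9 kg), one half full (0.4 kg), one empty (0.1 kg), each time others; the weight sits in the middle.
- chute_a: First of three like, fixed, sloping chutes: white foot 130 x 66 mm, two 8 mm steel rails climbing at 26 degrees towards its +x (away from the robot), end stop 50 mm wide at the low end. Origin on the bench under the foot's middle; the canister in it has its centre 92 mm above. Turned up to 0.3 rad either way.
- can_b: Second of three loose canisters that look alike: aluminium barrel 54 mm across, black cap 60 mm across and 20 mm long at each end, 120 mm long. Origin at its centre, x along its length. Starts in chute_b, sloping 26 degrees. One is full (0.9 kg), one half full (0.4 kg), one empty (0.1 kg), each time others; the weight sits in the middle.
- chute_b: Second of three like, fixed, sloping chutes: white foot 130 x 66 mm, two 8 mm steel rails climbing at 26 degrees towards its +x (away from the robot), end stop 50 mm wide at the low end. Origin on the bench under the foot's middle; the canister in it has its centre 92 mm above. Turned up to 0.3 rad either way.
- can_c: Third of three loose canisters that look alike: aluminium barrel 54 mm across, black cap 60 mm across and 20 mm long at each end, 120 mm long. Origin at its centre, x along its length. Starts in chute_c, sloping 26 degrees. One is full (0.9 kg), one half full (0.4 kg), one empty (0.1 kg), each time others; the weight sits in the middle.
- chute_c: Third of three like, fixed, sloping chutes: white foot 130 x 66 mm, two 8 mm steel rails climbing at 26 degrees towards its +x (away from the robot), end stop 50 mm wide at the low end. Origin on the bench under the foot's middle; the canister in it has its centre 92 mm above. Turned up to 0.3 rad either way.
- cradle: Fixed cradle: white foot 126 x 160 mm with two open grooves along its x, 82 mm apart, each two 8 mm steel rails 24 mm apart, rail tops 32 mm above the bench; left groove on its +y side (the robot's left). Origin on the bench under its middle, x away from the robot, turned up to 0.3 rad either way.
- seat_left (a point): Where the centre of a canister lies when it rests in the cradle's left groove, 60 mm above the bench; axes as the cradle's, canister along x.
- seat_right (a point): The same for the right groove, 82 mm from the left one.
- seat_top (a point): Where the centre of the third canister lies when it is saddled in the gap between the two lower ones, 104 mm above the bench (44 mm above their centres).
- phone: Opened phone lying between the stations, 146 x 71 x 8 mm, origin under its middle. Leave alone.
- flask: White plastic flask, 42 mm in diameter, 105 mm tall, origin under its middle. Leave alone.
- jar: Small amber jar, 52 mm in diameter, 60 mm tall, origin under its middle. Leave alone.
- driver: Grey screwdriver lying on the bench, 170 mm long. Leave alone.
- pry_tool: Flat steel pry tool lying on the bench, 120 x 20 x 4 mm. Leave alone.
- tin: Plain steel tin at the back, 72 mm in diameter, 85 mm tall, origin under its middle. Leave alone.
Mind the look-alikes: they are no part of the job. What is shaped like the can_c but turquoise is not meant.

How it is judged (in metres and radians):
At the end, for the whole second after the job is handed in: Full canister in the left groove, half-full in the right, empty on both in the gap: centres within 20 mm of the seat lengthwise, 7 across, 6 in height, axes within 0.12 rad, at rest. Weights judged by contact force: left canister on cradle over 7.6 N, top one on each lower one under 1.7 N ((((x of can_a in the frame of seat_left between -0.02 and 0.02 m and y of can_a in the frame of seat_left between -0.007 and 0.007 m and z of can_a in the frame of seat_left between -0.006 and 0.006 m and angle between the x axis of can_a and the x axis of cradle, either way round below 0.12 rad) and (x of can_b in the frame of seat_right between -0.02 and 0.02 m and y of can_b in the frame of seat_right between -0.007 and 0.007 m and z of can_b in the frame of seat_right between -0.006 and 0.006 m and angle between the x axis of can_b and the x axis of cradle, either way round below 0.12 rad) and (x of can_c in the frame of seat_top between -0.02 and 0.02 m and y of can_c in the frame of seat_top between -0.007 and 0.007 m and z of can_c in the frame of seat_top between -0.006 and 0.006 m and angle between the x axis of can_c and the x axis of cradle, either way round below 0.12 rad) and contact force between can_a and cradle above 7.6 N and contact force between can_c and can_a below 1.7 N and contact force between can_c and can_b below 1.7 N) or ((x of can_a in the frame of seat_left between -0.02 and 0.02 m and y of can_a in the frame of seat_left between -0.007 and 0.007 m and z of can_a in the frame of seat_left between -0.006 and 0.006 m and angle between the x axis of can_a and the x axis of cradle, either way round below 0.12 rad) and (x of can_c in the frame of seat_right between -0.02 and 0.02 m and y of can_c in the frame of seat_right between -0.007 and 0.007 m and z of can_c in the frame of seat_right between -0.006 and 0.006 m and angle between the x axis of can_c and the x axis of cradle, either way round below 0.12 rad) and (x of can_b in the frame of seat_top between -0.02 and 0.02 m and y of can_b in the frame of seat_top between -0.007 and 0.007 m and z of can_b in the frame of seat_top between -0.006 and 0.006 m and angle between the x axis of can_b and the x axis of cradle, either way round below 0.12 rad) and contact force between can_a and cradle above 7.6 N and contact force between can_b and can_a below 1.7 N and contact force between can_b and can_c below 1.7 N) or ((x of can_b in the frame of seat_left between -0.02 and 0.02 m and y of can_b in the frame of seat_left between -0.007 and 0.007 m and z of can_b in the frame of seat_left between -0.006 and 0.006 m and angle between the x axis of can_b and the x axis of cradle, either way round below 0.12 rad) and (x of can_a in the frame of seat_right between -0.02 and 0.02 m and y of can_a in the frame of seat_right between -0.007 and 0.007 m and z of can_a in the frame of seat_right between -0.006 and 0.006 m and angle between the x axis of can_a and the x axis of cradle, either way round below 0.12 rad) and (x of can_c in the frame of seat_top between -0.02 and 0.02 m and y of can_c in the frame of seat_top between -0.007 and 0.007 m and z of can_c in the frame of seat_top between -0.006 and 0.006 m and angle between the x axis of can_c and the x axis of cradle, either way round below 0.12 rad) and contact force between can_b and cradle above 7.6 N and contact force between can_c and can_b below 1.7 N and contact force between can_c and can_a below 1.7 N) or ((x of can_b in the frame of seat_left between -0.02 and 0.02 m and y of can_b in the frame of seat_left between -0.007 and 0.007 m and z of can_b in the frame of seat_left between -0.006 and 0.006 m and angle between the x axis of can_b and the x axis of cradle, either way round below 0.12 rad) and (x of can_c in the frame of seat_right between -0.02 and 0.02 m and y of can_c in the frame of seat_right between -0.007 and 0.007 m and z of can_c in the frame of seat_right between -0.006 and 0.006 m and angle between the x axis of can_c and the x axis of cradle, either way round below 0.12 rad) and (x of can_a in the frame of seat_top between -0.02 and 0.02 m and y of can_a in the frame of seat_top between -0.007 and 0.007 m and z of can_a in the frame of seat_top between -0.006 and 0.006 m and angle between the x axis of can_a and the x axis of cradle, either way round below 0.12 rad) and contact force between can_b and cradle above 7.6 N and contact force between can_a and can_b below 1.7 N and contact force between can_a and can_c below 1.7 N) or ((x of can_c in the frame of seat_left between -0.02 and 0.02 m and y of can_c in the frame of seat_left between -0.007 and 0.007 m and z of can_c in the frame of seat_left between -0.006 and 0.006 m and angle between the x axis of can_c and the x axis of cradle, either way round below 0.12 rad) and (x of can_a in the frame of seat_right between -0.02 and 0.02 m and y of can_a in the frame of seat_right between -0.007 and 0.007 m and z of can_a in the frame of seat_right between -0.006 and 0.006 m and angle between the x axis of can_a and the x axis of cradle, either way round below 0.12 rad) and (x of can_b in the frame of seat_top between -0.02 and 0.02 m and y of can_b in the frame of seat_top between -0.007 and 0.007 m and z of can_b in the frame of seat_top between -0.006 and 0.006 m and angle between the x axis of can_b and the x axis of cradle, either way round below 0.12 rad) and contact force between can_c and cradle above 7.6 N and contact force between can_b and can_c below 1.7 N and contact force between can_b and can_a below 1.7 N) or ((x of can_c in the frame of seat_left between -0.02 and 0.02 m and y of can_c in the frame of seat_left between -0.007 and 0.007 m and z of can_c in the frame of seat_left between -0.006 and 0.006 m and angle between the x axis of can_c and the x axis of cradle, either way round below 0.12 rad) and (x of can_b in the frame of seat_right between -0.02 and 0.02 m and y of can_b in the frame of seat_right between -0.007 and 0.007 m and z of can_b in the frame of seat_right between -0.006 and 0.006 m and angle between the x axis of can_b and the x axis of cradle, either way round below 0.12 rad) and (x of can_a in the frame of seat_top between -0.02 and 0.02 m and y of can_a in the frame of seat_top between -0.007 and 0.007 m and z of can_a in the frame of seat_top between -0.006 and 0.006 m and angle between the x axis of can_a and the x axis of cradle, either way round below 0.12 rad) and contact force between can_c and cradle above 7.6 N and contact force between can_a and can_c below 1.7 N and contact force between can_a and can_b below 1.7 N)) and linear speed of each of can_a, can_b, can_c below 0.02 m/s and angular speed of each of can_a, can_b, can_c below 0.2 rad/s); the robot touches nothing.
It fails at once if one of the other things on the bench (phone, flask, jar, screwdriver, pry tool, tin) is shifted by more than 25 mm or tipped over (distance of any of phone, flask, jar, driver, pry_tool, tin from where it was at the start of the episode above 0.025 m or angle between any of flask, jar, tin's own z axis and vertical above 0.5 rad).
It also fails if it takes over 72 s, if anything falls off the work surface, if the arm or the gripper's body presses on something with over 40 N, if the wrist force passes 120 N, or if a joint passes its speed limit or range.

## Working session

There is one attempt and no reset: what is moved stays moved. The work goes in short steps, Python scripts to look and compute and a tool call to move; the robot and the scene stay as the last step left them, time stands still between calls to the robot, and variables do not carry over. Pictures are saved under pics/ and viewed, at most 10 in all, crops included, and the job is handed in when it is done.

Besides the shell and the picture viewer there is one more tool, called after "Call:" as name(argument=value, ...), one argument or row to a line, values as JSON. jog_arm: Moves the arm, as the interface text tells. Its arguments: {"type":"object","properties":{"rows":{"type":"array"},"grip":{"type":"number"},"force":{"type":"number"}},"required":["rows"]}

```bash
ls; mkdir -p pics
python3 - <<'E'
from bench import r
import cv2,numpy as np
print(r.sense())
for n in("top","side"):
    p,d=r.snapshot(n);cv2.imwrite(f"pics/{n}0.png",p);np.save(f"{n}0.npy",d)
    print(n,r.camera_params(n))
print(r.camera_params("wrist"))
E
```

```text
pics
{'time': 0.0, 'joint_pos': array([-7.61676642e+01,  7.51654533e+00,  8.53288499e+01,  8.17129770e-04,
        8.72622599e+01, -4.89258649e+00]), 'qd': array([-0.07938517, -0.0133266 ,  0.00216156,  0.04560293, -0.00742777,
       -0.00262971]), 'joint_efforts': array([ 3.36875182e-04, -5.69405580e+01, -5.00541902e+01, -2.15644295e-04,
        1.45884676e-02,  2.92682785e-05]), 'tool_pos': array([ 192.51338548, -567.69431317,  230.2335726 ]), 'tcp_rot': array([-1.79892807e+02, -9.99484032e-03,  1.87248732e+01]), 'ft_force': array([ 0.251592  ,  0.35736223, -0.10146434]), 'wrist_torque': array([ 0.03669442, -0.04068425, -0.0420129 ]), 'grip_force': 0.0, 'finger_gap': 85.69879296354112}
top {'fx': 391.0018936461685, 'fy': 391.0018936461685, 'cx': 280.77891499019734, 'cy': 206.48561433305093, 'pose': array([[-2.72579551e-02, -9.96338121e-01,  8.10391984e-02,
         4.51684445e+02],
       [-9.99536806e-01,  2.82633667e-02,  1.12851594e-02,
        -3.21987712e+01],
       [-1.35342751e-02, -8.06940512e-02, -9.96647026e-01,
         1.04622669e+03],
       [ 0.00000000e+00,  0.0000
[... 278 characters left out ...]
-01,  6.43421283e-01, -7.12164260e-01,
         6.24694596e+02],
       [-1.76831319e-02, -7.45353277e-01, -6.66435142e-01,
         7.06203058e+02],
       [ 0.00000000e+00,  0.00000000e+00,  0.00000000e+00,
         1.00000000e+00]])}
{'fx': 324.5323261524967, 'fy': 324.5323261524967, 'cx': 283.75862503045954, 'cy': 207.5781458528129, 'tool_from_camera': array([[ 1.15789475e-04, -9.48262020e-01, -3.17488785e-01,
         8.27096093e+01],
       [ 9.99999941e-01,  7.01355489e-06,  3.43756333e-04,
         3.57268571e-01],
       [-3.23744349e-04, -3.17488806e-01,  9.48261964e-01,
        -1.41745725e+02],
       [ 0.00000000e+00,  0.00000000e+00,  0.00000000e+00,
         1.00000000e+00]])}
```

View pics/top0.png

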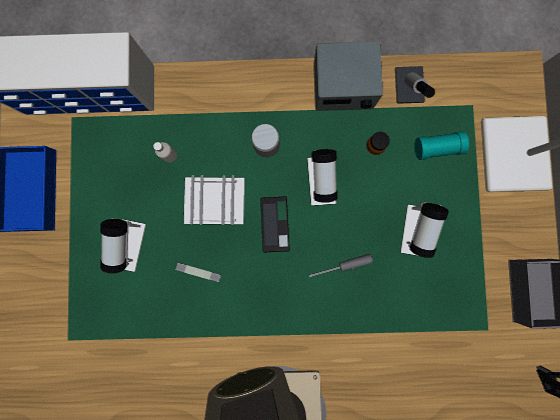

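View pics/side0.png

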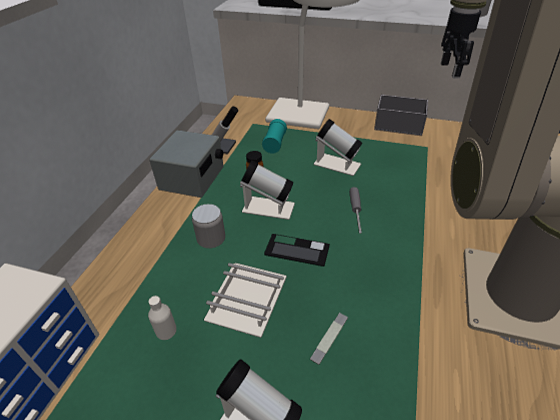

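Top view: the black-and-silver canisters are at (114,246), (325,175) and (428,230). The cradle is at (214,201). The only look-alike for a canister is the turquoise one at (442,145), which I reject by colour. The tin (265,139), flask (164,151) and jar (378,143) are different shapes. The side view agrees.

```bash
cat > h.py <<'E'
import numpy as np,cv2
from scipy.spatial.transform import Rotation as R
from scipy.optimize import least_squares
def cloud(d,c,T):
    v,u=np.mgrid[:d.shape[0],:d.shape[1]]
    P=np.stack([(u-c['cx'])/c['fx']*d,(v-c['cy'])/c['fy']*d,d],-1)
    P=P@T[:3,:3].T+T[:3,3]; P[d==0]=np.nan; return P
def toolT(s):
    T=np.eye(4);T[:3,:3]=R.from_euler('xyz',s['tcp_rot'],degrees=True).as_matrix();T[:3,3]=s['tool_pos'];return T
def rect(xy):
    (c,(w,h),a)=cv2.minAreaRect(np.float32(xy)); return c,(w,h),a
def cyl(P,c0,yaw0,pitch=26.):
    "axis of a 27 mm radius barrel through surface points; z of axis at c0"
    def f(q):
        yaw,p=np.radians(q[2:4]); a=np.array([np.cos(yaw)*np.cos(p),np.sin(yaw)*np.cos(p),np.sin(p)])
        D=P-[q[0]*0+c0[0],q[1],q[0]]; return np.linalg.norm(np.cross(D,a),axis=1)-27
    s=least_squares(f,[c0[2],c0[1],yaw0,pitch],loss='soft_l1'); return s.x,np.sqrt(np.mean(s.fun**2))
E
python3 - <<'E'
from h import *
from bench import r
im=cv2.imread('pics/top0.png');d=np.load('top0.npy');c=r.camera_params('top');P=cloud(d,c,c['pose'])
g=im.mean(-1); sat=im.max(-1).astype(int)-im.min(-1)
for n,(u,v) in dict(a=(114,246),b=(325,175),c=(428,230)).items():
    W=np.zeros(d.shape,bool);W[v-40:v+40,u-38:u+38]=1
    m=W&(P[...,2]>60)
    Q=P[m]; k=rect(Q[:,:2])
    bar=W&(P[...,2]>75)&(g>110)&(sat<30)
    B=P[bar]; 
    print(n,len(Q),'cen',Q.mean(0).round(1),'rect',np.round(k[0]),np.round(k[1]),round(k[2],1),'zmax',np.nanmax(Q[:,2]))
    c0=[B[:,0].mean(),B[:,1].mean(),B[:,2].mean()-25]
    q,e=cyl(B,c0,0); print('  barrel',len(B),'axis at x=%.1f y=%.1f z=%.1f yaw %.1f pitch %.1f rms %.2f'%(c0[0],q[1],q[0],q[2],q[3],e))
W=np.zeros(d.shape,bool);W[165:240,170:260]=1
m=W&(P[...,2]>2)&(sat<40)&(g>100);Q=P[m];k=rect(Q[:,:2]);print('cradle',k,np.percentile(Q[:,2],[5,50,95]))
for n,(u,v) in dict(phone=(275,224),flask=(164,151),jar=(378,143),tin=(265,139),drv=(355,263),pry=(198,272),teal=(442,145)).items(): print(n,P[v,u].round())
E
```

```text
a 1390 cen [447.4 381.7 110. ] rect [445. 388.] [ 60. 131.] 79.4 zmax 146.8197873719289
  barrel 582 axis at x=435.0 y=393.2 z=87.1 yaw -13.9 pitch 25.6 rms 1.75
b 1192 cen [ 600.1 -128.1  112.3] rect [ 603. -129.] [132.  58.] 2.8 zmax 145.92232111382964
  barrel 651 axis at x=593.4 y=-130.8 z=86.7 yaw 3.2 pitch 26.2 rms 1.32
c 1360 cen [ 463.8 -369.4  109.8] rect [ 463. -375.] [ 60. 133.] 79.8 zmax 146.20728810461844
  barrel 623 axis at x=454.8 y=-375.0 z=87.5 yaw -11.1 pitch 26.2 rms 1.75
cradle ((558.1272583007812, 158.7730712890625), (162.11126708984375, 129.1701202392578), 88.5216293334961) [ 3.62210284  7.21934957 33.24327717]
phone [490.  -4.   9.]
flask [679. 269.  79.]
jar [ 688. -275.   57.]
tin [700.  13.  86.]
drv [ 383. -208.   26.]
pry [369. 203.   8.]
teal [ 678. -437.   57.]
```

```bash
cat >> h.py <<'E'
def go(p,yaw,pitch,back=0,s=None):
    "print shift/turn (tool axes) to reach TCP p (world), 'back' mm behind along tool z"
    from bench import r
    s=s or r.sense(); T=toolT(s); Rt=R.from_euler('xyz',[180,pitch,yaw],degrees=True).as_matrix()
    p=np.array(p)-Rt[:,2]*back
    sh=T[:3,:3].T@(p-T[:3,3]); rv=R.from_matrix(T[:3,:3].T@Rt).as_rotvec()
    print('shift',sh.round(1).tolist(),'turn',rv.round(3).tolist(),'goal',p.round(1),'t',round(s['time'],2))
E
python3 - <<'E'
from h import *
go([464,-376.5,92],-10.5,-26,100)
E
```

```text
shift [280.3, -115.3, 48.7] turn [-0.117, 0.444, 0.501] goal [ 420.9 -368.5  181.9] t 0.1
```

Call:
jog_arm(
  rows=[
    [[40, -16, 0], [-0.02, 0.06, 0.07]],
    [[80, -33, 0], [-0.03, 0.13, 0.14]],
    [[120, -50, 5], [-0.05, 0.19, 0.21]],
    [[160, -66, 15], [-0.07, 0.25, 0.29]],
    [[200, -82, 25], [-0.08, 0.32, 0.36]],
    [[240, -99, 37], [-0.1, 0.38, 0.43]],
    [[280, -115, 49], [-0.117, 0.444, 0.501]],
    [[280, -115, 49], [-0.117, 0.444, 0.501]],
    [[280, -115, 49], [-0.117, 0.444, 0.501]],
    [[280, -115, 49], [-0.117, 0.444, 0.501]],
  ],
  grip=85,
)

```text
time: 1.1
tool_pos: [420.9, -370.4, 183.2]
tcp_rot: [179.8, -26.0, -10.4]
ft_force: [-0.1, -0.5, 1.2]
finger_gap: 85.1
grip_force: 0.0
```

```bash
cat >> h.py <<'E'
def look(name,est,yaw0,pitch=26.):
    "wrist view of a canister near est: barrel axis and centre between the caps"
    from bench import r
    s=r.sense(); im,d=r.snapshot('wrist'); cv2.imwrite(f'pics/{name}.png',im); np.save(name+'.npy',d)
    c=r.camera_params('wrist'); P=cloud(d,c,toolT(s)@c['tool_from_camera'])
    yw,p=np.radians([yaw0,pitch]); a=np.array([np.cos(yw)*np.cos(p),np.sin(yw)*np.cos(p),np.sin(p)])
    D=P-np.array(est); al=D@a; rad=np.linalg.norm(np.cross(D,a),axis=-1)
    g=im.mean(-1); near=(rad<45)&(abs(al)<90)&(D[...,2]>0)
    B=P[near&(abs(al)<33)]
    c0=[est[0],est[1],est[2]]
    q,e=cyl(B,c0,yaw0,pitch); yw,p=np.radians(q[2:4]); a=np.array([np.cos(yw)*np.cos(p),np.sin(yw)*np.cos(p),np.sin(p)])
    o=np.array([est[0],q[1],q[0]]); D=P-o; al=D@a; rad=np.linalg.norm(np.cross(D,a),axis=-1)
    A=al[(rad<36)&(abs(al)<90)&(rad>22)]; lo,hi=np.percentile(A,[.5,99.5])
    W=al[(rad<30)&(rad>22)&(abs(al)<60)&(g>110)]; wl,wh=np.percentile(W,[1,99])
    print('centre(ends)',(o+a*(lo+hi)/2).round(1),'len',round(hi-lo,1),'centre(barrel)',(o+a*(wl+wh)/2).round(1),'len',round(wh-wl,1),'yaw %.1f pitch %.1f rms %.2f n %d'%(q[2],q[3],e,len(B)))
E
python3 - <<'E'
from h import *
from bench import r
s=r.sense();print(s['tool_pos'],s['tcp_rot'],s['ft_force'])
look('w1',[464,-376.5,92],-10.5)
E
```

```text
[ 420.86946217 -370.38884585  183.17979506] [179.82870176 -26.04585782 -10.41134245] [-0.07737754 -0.52710197  1.16756546]
centre(ends) [ 464.2 -377.2   90.6] len 118.5 centre(barrel) [ 463.4 -377.    90.2] len 78.2 yaw -11.3 pitch 25.9 rms 0.52 n 5602
```

View pics/w1.png

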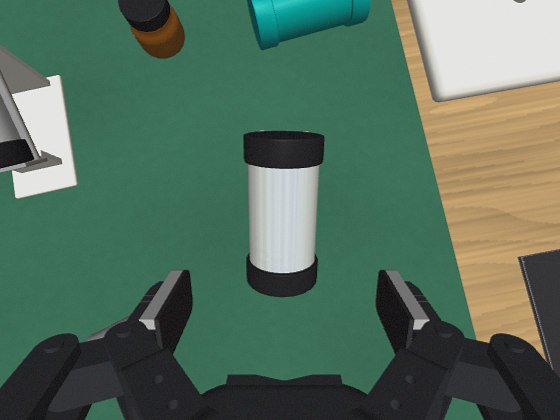

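The close crop confirms the canister: silver barrel, black caps, centred at about (283,213). The turquoise one is well away at (310,15).

Run:
```python
from h import *
go([464,-377.1,90.6],-11.2,-26,-14)
```

```text
shift [-1.7, -2.0, 116.6] turn [-0.003, -0.001, 0.012] goal [ 470.  -378.3   78. ] t 1.15
```

Call:
jog_arm(
  rows=[
    [[-2, -2, 35], [0, 0, 0.01]],
    [[-2, -2, 70], [0, 0, 0.012]],
    [[-2, -2, 100], [0, 0, 0.012]],
    [[-2, -2, 116], [0, 0, 0.012]],
    [[-2, -2, 116], [0, 0, 0.012]],
    [[-2, -2, 116], [0, 0, 0.012]],
  ],
)

```text
time: 1.75
tool_pos: [469.4, -377.6, 77.9]
tcp_rot: [-179.8, -26.0, -11.3]
ft_force: [-0.7, -0.5, 0.8]
finger_gap: 84.9
grip_force: 0.0
```

Call:
jog_arm(
  rows=[
    [[0, 0, 0], [0, 0, 0]],
    [[0, 0, 0], [0, 0, 0]],
    [[0, 0, 0], [0, 0, 0]],
    [[0, 0, 0], [0, 0, 0]],
    [[0, 0, 0], [0, 0, 0]],
    [[0, 0, 0], [0, 0, 0]],
    [[0, 0, 0], [0, 0, 0]],
    [[0, 0, 0], [0, 0, 0]],
  ],
  grip=45,
  force=60,
)

```text
time: 2.55
tool_pos: [469.5, -378.6, 79.4]
tcp_rot: [-180.0, -26.1, -11.2]
ft_force: [-7.0, -2.1, 6.4]
finger_gap: 50.5
grip_force: 61.4
```

Call:
jog_arm(
  rows=[
    [[0, 0, -8], [0, 0, 0]],
    [[0, 0, -20], [0, 0, 0]],
    [[0, 0, -35], [0, 0, 0]],
    [[0, 0, -45], [0, 0, 0]],
    [[0, 0, -50], [0, 0, 0]],
    [[0, 0, -50], [0, 0, 0]],
    [[0, 0, -50], [0, 0, 0]],
    [[0, 0, -50], [0, 0, 0]],
  ],
)

```text
time: 3.35
tool_pos: [447.6, -371.9, 121.0]
tcp_rot: [-179.7, -25.9, -11.3]
ft_force: [0.7, -0.3, -9.7]
finger_gap: 50.6
grip_force: 66.9
```

Run:
```python
from h import *
from bench import r
s=r.sense();print(s)
look('w2',[464-21,-377+4,91+45],-11.2)
go([450,-250,230],-6,0)
```

```text
{'time': 3.35, 'joint_pos': array([-56.25506338,  -9.19740215, 117.63661321,  22.50928521,
        54.96728206,  34.59333785]), 'qd': array([ 0.03087032,  0.12670464, -0.27247135,  0.06651466,  0.068814  ,
       -0.00931405]), 'joint_efforts': array([-7.49008334e-02, -4.48905838e+01, -5.36472559e+01,  3.03173706e+00,
       -2.51084313e+00, -6.24626300e-04]), 'tool_pos': array([ 447.56592089, -371.92736496,  120.95778875]), 'tcp_rot': array([-179.66509071,  -25.94782987,  -11.26467257]), 'ft_force': array([ 0.68066734, -0.29993056, -9.69197014]), 'wrist_torque': array([ 0.15364108,  0.75235573, -0.02080619]), 'grip_force': 66.86203251087221, 'finger_gap': 50.5572856313498}
centre(ends) [ 450.5 -372.4  136.4] len 100.1 centre(barrel) [ 446.2 -371.5  134.3] len 67.2 yaw -11.4 pitch 25.8 rms 4.84 n 19805
shift [28.3, -120.7, -106.7] turn [0.015, -0.453, -0.089] goal [ 450. -250.  230.] t 3.4
```

View pics/w2.png

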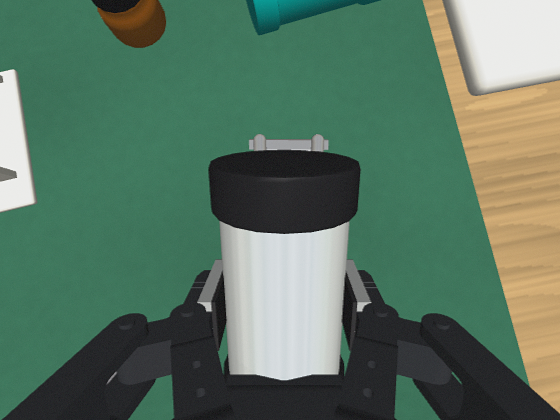

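The canister is held, its barrel spanning about columns 220–350. Next I measure where its axis sits relative to the TCP.

```bash
cat >> h.py <<'E'
def held(d):
    "held canister in tool axes, from strips near tool y=0"
    from bench import r
    c=r.camera_params('wrist'); Q=cloud(d,c,c['tool_from_camera'])
    m=(abs(Q[...,1])<20)&(Q[...,2]<25)&(Q[...,2]>-40)
    for x in range(-20,70,10):
        S=Q[m&(abs(Q[...,0]-x)<2)]
        if len(S)>40:
            co=np.polyfit(S[:,1],S[:,2],2); y0=-co[1]/2/co[0]; print('x',x,'apex y %.1f z %.1f n %d'%(y0,np.polyval(co,y0),len(S)))
    S=Q[m&(Q[...,2]<12)]; print('far end x',np.percentile(S[:,0],99.7))
E
python3 - <<'E'
from h import *
held(np.load('w2.npy'))
E
```

```text
x -20 apex y -0.4 z -39.6 n 732
x -10 apex y -0.3 z -39.5 n 769
x 0 apex y -0.3 z -39.5 n 830
x 10 apex y -0.3 z -39.5 n 884
x 20 apex y -0.3 z -39.4 n 961
x 30 apex y -0.3 z -39.5 n 1038
x 40 apex y -0.2 z -39.6 n 452
x 50 apex y -0.2 z -41.9 n 553
x 60 apex y -0.3 z -19.0 n 2720
far end x 59.63208902606451
```

Run:
```python
from h import *
from bench import r
im=cv2.imread('pics/top0.png');d=np.load('top0.npy');c=r.camera_params('top');P=cloud(d,c,c['pose'])
sat=im.max(-1).astype(int)-im.min(-1);g=im.mean(-1)
W=np.zeros(d.shape,bool);W[165:240,170:260]=1
m=W&(P[...,2]>22)&(P[...,2]<45)
Q=P[m];print('rails',len(Q),np.percentile(Q[:,2],[10,50,90]),rect(Q[:,:2]))
# rail y per x slice
from scipy.cluster.vq import kmeans2
L=Q[(Q[:,0]>515)&(Q[:,0]<600)]
yaw=0
for it in range(5):
    n=L[:,1]-np.tan(yaw)*(L[:,0]-558)
    cen,lab=kmeans2(n[:,None],np.array([[212.],[188],[130],[106]])[:],minit='matrix')
    sl=[np.polyfit(L[lab==k,0],L[lab==k,1],1)[0] for k in range(4)]; yaw=np.arctan(np.mean(sl))
print('yaw',np.degrees(yaw),sl,'rails y at x=558',cen.ravel())
f=W&(P[...,2]>2)&(P[...,2]<20)&(g>150)&(sat<40);print('foot',rect(P[f][:,:2]),np.median(P[f][:,2]))
s=r.sense();go([450,-250,235],-6,0)
```

```text
rails 785 [26.5061755  31.11163961 34.1379886 ] ((558.1673583984375, 159.25315856933594), (119.7808609008789, 129.43382263183594), 88.19707489013672)
yaw -2.2500739966848227 [np.float64(-0.05516768106317877), np.float64(-0.04909356807228302), np.float64(-0.03602925104347963), np.float64(-0.016875101769873602)] rails y at x=558 [212.04026081 188.12358413 129.96206409 106.06925676]
foot ((559.071044921875, 159.33023071289062), (158.8848419189453, 124.14865112304688), 88.30670928955078) 6.289402964745818
shift [30.5, -120.7, -111.2] turn [0.015, -0.453, -0.089] goal [ 450. -250.  235.] t 3.4
```

Call:
jog_arm(
  rows=[
    [[0, -5, -15], [0, -0.03, 0]],
    [[2, -15, -35], [0, -0.09, -0.02]],
    [[6, -30, -55], [0.01, -0.15, -0.03]],
    [[10, -50, -75], [0.01, -0.22, -0.05]],
    [[16, -72, -93], [0.01, -0.3, -0.06]],
    [[22, -94, -104], [0.01, -0.37, -0.075]],
    [[27, -110, -110], [0.015, -0.42, -0.085]],
    [[30, -120, -112], [0.015, -0.453, -0.089]],
    [[30, -120, -112], [0.015, -0.453, -0.089]],
  ],
)

```text
time: 4.3
tool_pos: [451.0, -249.6, 236.6]
tcp_rot: [180.0, -0.1, -5.8]
ft_force: [0.4, 0.5, -8.6]
finger_gap: 50.8
grip_force: 66.6
```

Run:
```python
from h import *
from bench import r
s=r.sense();print(s['ft_force'],s['finger_gap'],s['joint_pos'])
go([560,200.2,240],-1.9,0)
```

```text
[ 0.4145774   0.48806756 -8.60336663] 50.827625009263684 [-3.46754517e+01 -5.94138596e+00  9.82458034e+01  2.07098197e-02
  8.75934296e+01  6.11713056e+01]
shift [62.6, -458.6, -3.5] turn [0.001, -0.002, -0.069] goal [560.  200.2 240. ] t 4.3
```

Call:
jog_arm(
  rows=[
    [[2, -12, 0], [0, 0, 0]],
    [[6, -40, 0], [0, 0, -0.01]],
    [[12, -80, 0], [0, 0, -0.01]],
    [[18, -125, 0], [0, 0, -0.02]],
    [[24, -170, 0], [0, 0, -0.03]],
    [[30, -215, 0], [0, 0, -0.03]],
    [[36, -260, 0], [0, 0, -0.04]],
    [[42, -305, 0], [0, 0, -0.05]],
    [[48, -350, 0], [0, 0, -0.06]],
    [[54, -390, 0], [0, 0, -0.065]],
  ],
)

```text
time: 5.3
tool_pos: [543.5, 133.5, 235.4]
tcp_rot: [180.0, -0.1, -2.3]
ft_force: [1.2, -1.1, -8.5]
finger_gap: 50.6
grip_force: 66.6
```

Call:
jog_arm(
  rows=[
    [[4, -30, 0], [0, 0, 0]],
    [[7, -52, 0], [0, 0, 0]],
    [[9, -66, 0], [0, 0, 0]],
    [[9, -69, 0], [0, 0, 0]],
    [[9, -69, 0], [0, 0, 0]],
    [[9, -69, 0], [0, 0, 0]],
  ],
)

```text
time: 5.9
tool_pos: [555.4, 198.7, 235.7]
tcp_rot: [179.9, -0.0, -2.3]
ft_force: [0.1, 0.1, -8.3]
finger_gap: 50.4
grip_force: 66.6
```

Run:
```python
from h import *
from bench import r
s=r.sense();print(s['ft_force'],s['finger_gap'])
_,d=r.snapshot('wrist');np.save('w3.npy',d);held(d)
go([560,200.2,48],-1.9,0)
c=r.camera_params('wrist');P=cloud(d,c,toolT(s)@c['tool_from_camera'])
m=(P[...,2]>22)&(P[...,2]<36)&(abs(P[...,1]-160)<75)&(abs(P[...,0]-558)<66);Q=P[m];print(len(Q),Q.min(0),Q.max(0))
```

```text
[ 0.05733887  0.14174231 -8.30128736] 50.43234175807957
x -20 apex y -0.1 z -39.9 n 655
x -10 apex y -0.1 z -39.8 n 731
x 0 apex y -0.1 z -39.8 n 761
x 10 apex y -0.1 z -39.8 n 840
x 20 apex y -0.1 z -39.8 n 916
x 30 apex y -0.0 z -39.7 n 998
x 40 apex y 0.1 z -39.7 n 525
x 50 apex y -0.0 z -42.2 n 496
x 60 apex y 0.1 z -18.8 n 2764
far end x 60.22163266772638
shift [4.2, -2.1, 187.8] turn [0.002, -0.001, -0.008] goal [560.  200.2  48. ] t 5.95
2297 [492.05709326  97.4680765   22.71632242] [623.87135365 216.76088756  33.57699377]
```

Call:
jog_arm(
  rows=[
    [[4, -1.5, 15], [0, 0, 0]],
    [[4, -1.5, 45], [0, 0, 0]],
    [[4, -1.5, 80], [0, 0, 0]],
    [[4, -1.5, 115], [0, 0, 0]],
    [[4, -1.5, 145], [0, 0, 0]],
    [[4, -1.5, 164], [0, 0, 0]],
    [[4, -1.5, 174], [0, 0, 0]],
    [[4, -1.5, 180], [0, 0, 0]],
    [[4, -1.5, 184], [0, 0, 0]],
    [[4, -1.5, 184], [0, 0, 0]],
  ],
)

```text
time: 6.95
tool_pos: [560.3, 201.0, 52.3]
tcp_rot: [179.9, -0.1, -2.3]
ft_force: [-0.2, -0.2, -7.5]
finger_gap: 50.6
grip_force: 66.4
```

Call:
jog_arm(
  rows=[
    [[0, 0, 2], [0, 0, 0]],
    [[0, 0, 4], [0, 0, 0]],
    [[0, 0, 6], [0, 0, 0]],
    [[0, 0, 6], [0, 0, 0]],
  ],
)

```text
time: 7.35
tool_pos: [560.2, 201.1, 46.6]
tcp_rot: [179.9, -0.1, -2.3]
ft_force: [-0.3, -0.9, -4.5]
finger_gap: 50.9
grip_force: 67.0
```

Call:
jog_arm(
  rows=[
    [[0, 0, 1], [0, 0, 0]],
    [[0, 0, 1.5], [0, 0, 0]],
    [[0, 0, 1.5], [0, 0, 0]],
  ],
)

```text
time: 7.65
tool_pos: [560.4, 201.1, 46.4]
tcp_rot: [179.9, -0.1, -2.3]
ft_force: [-6.9, -2.1, 9.6]
finger_gap: 50.5
grip_force: 68.9
```

Call:
jog_arm(
  rows=[
    [[0, 0, 0], [0, 0, 0]],
    [[0, 0, 0], [0, 0, 0]],
    [[0, 0, 0], [0, 0, 0]],
    [[0, 0, 0], [0, 0, 0]],
    [[0, 0, 0], [0, 0, 0]],
    [[0, 0, -15], [0, 0, 0]],
    [[0, 0, -45], [0, 0, 0]],
    [[0, 0, -90], [0, 0, 0]],
    [[0, 0, -130], [0, 0, 0]],
    [[0, 0, -130], [0, 0, 0]],
  ],
  grip=68,
)

```text
time: 8.65
tool_pos: [563.8, 202.3, 183.7]
tcp_rot: [-179.9, -0.8, -2.3]
ft_force: [0.1, 0.3, 1.2]
finger_gap: 68.0
grip_force: 0.0
```

Run:
```python
from h import *
from bench import r
look('w4',[560,200.2,60],-1.9,0)
go([604,-130,91],3,-26,140)
go([560,140,230],-1.9,0)
```

```text
centre(ends) [562.5 199.9  59. ] len 121.4 centre(barrel) [560.4 200.   59. ] len 78.1 yaw -2.4 pitch 0.1 rms 0.53 n 4847
shift [-6.1, 335.6, -37.1] turn [0.02, 0.444, -0.091] goal [ 542.7 -133.2  216.8] t 8.7
shift [0.5, 61.9, -49.8] turn [-0.001, -0.01, -0.007] goal [560. 140. 230.] t 8.7
```

Call:
jog_arm(
  rows=[
    [[0, 20, -15], [0, 0, 0]],
    [[-1, 60, -30], [0, 0.05, -0.01]],
    [[-2, 105, -37], [0.01, 0.12, -0.03]],
    [[-3, 150, -37], [0.01, 0.19, -0.04]],
    [[-4, 195, -37], [0.01, 0.26, -0.05]],
    [[-5, 240, -37], [0.02, 0.32, -0.065]],
    [[-6, 285, -37], [0.02, 0.38, -0.08]],
    [[-6, 320, -37], [0.02, 0.43, -0.09]],
    [[-6, 336, -37], [0.02, 0.444, -0.091]],
    [[-6, 336, -37], [0.02, 0.444, -0.091]],
  ],
  grip=85,
)

```text
time: 9.7
tool_pos: [538.9, -136.5, 210.8]
tcp_rot: [179.9, -25.4, 2.8]
ft_force: [0.1, 0.2, 0.0]
finger_gap: 85.2
grip_force: 0.0
```

Call:
jog_arm(
  rows=[
    [[0, 0, 20], [0, 0, 0]],
    [[0, 0, 35], [0, 0, 0]],
    [[0, 0, 35], [0, 0, 0]],
    [[0, 0, 35], [0, 0, 0]],
  ],
)

```text
time: 10.1
tool_pos: [555.0, -132.5, 179.8]
tcp_rot: [179.9, -25.4, 3.1]
ft_force: [0.3, 0.3, 0.7]
finger_gap: 84.6
grip_force: 0.0
```

Run:
```python
from h import *
from bench import r
s=r.sense();print(s['tool_pos'],s['tcp_rot'])
look('w5',[604,-130,91],3,26)
```

```text
[ 554.96236145 -132.46885043  179.752183  ] [179.93390437 -25.41125223   3.11396695]
centre(ends) [ 605.  -130.8   90.8] len 118.3 centre(barrel) [ 604.2 -130.8   90.5] len 78.3 yaw 2.9 pitch 26.0 rms 0.51 n 5791
```

Run:
```python
from h import *
go([604.6,-130.8,90.8],2.9,-26,-15)
```

```text
shift [6.0, 0.4, 117.3] turn [0.0, 0.009, 0.003] goal [ 611.2 -130.5   77.3] t 10.15
```

Call:
jog_arm(
  rows=[
    [[3, 0, 35], [0, 0.005, 0]],
    [[6, 0, 70], [0, 0.009, 0]],
    [[6, 0, 100], [0, 0.009, 0.003]],
    [[6, 0, 117], [0, 0.009, 0.003]],
    [[6, 0, 117], [0, 0.009, 0.003]],
    [[6, 0, 117], [0, 0.009, 0.003]],
  ],
)

```text
time: 10.75
tool_pos: [611.3, -130.7, 78.2]
tcp_rot: [179.9, -26.0, 2.9]
ft_force: [0.5, -1.6, 0.1]
finger_gap: 85.2
grip_force: 0.0
```

Call:
jog_arm(
  rows=[
    [[0, 0, 0], [0, 0, 0]],
    [[0, 0, 0], [0, 0, 0]],
    [[0, 0, 0], [0, 0, 0]],
    [[0, 0, 0], [0, 0, 0]],
    [[0, 0, 0], [0, 0, 0]],
    [[0, 0, 0], [0, 0, 0]],
    [[0, 0, 0], [0, 0, 0]],
  ],
  grip=45,
)

```text
time: 11.45
tool_pos: [611.6, -130.6, 79.4]
tcp_rot: [180.0, -26.1, 2.9]
ft_force: [-8.8, 3.9, 11.5]
finger_gap: 51.1
grip_force: 60.0
```

Call:
jog_arm(
  rows=[
    [[0, 0, -8], [0, 0, 0]],
    [[0, 0, -20], [0, 0, 0]],
    [[0, 0, -35], [0, 0, 0]],
    [[0, 0, -45], [0, 0, 0]],
    [[0, 0, -50], [0, 0, 0]],
    [[0, 0, -50], [0, 0, 0]],
    [[0, 0, -50], [0, 0, 0]],
    [[0, 0, -50], [0, 0, 0]],
  ],
)

```text
time: 12.25
tool_pos: [588.6, -131.7, 121.1]
tcp_rot: [180.0, -25.9, 2.9]
ft_force: [-0.5, 0.4, -3.9]
finger_gap: 50.6
grip_force: 65.4
```

Run:
```python
from h import *
from bench import r
s=r.sense();print(s['ft_force'],s['tool_pos'])
_,d=r.snapshot('wrist');held(d)
go([540,-60,235],0,0)
```

```text
[-0.50152786  0.44671159 -3.94293338] [ 588.57543055 -131.73437735  121.10506944]
x -20 apex y 0.0 z -40.1 n 646
x -10 apex y -0.0 z -40.1 n 677
x 0 apex y 0.0 z -40.0 n 757
x 10 apex y -0.0 z -40.0 n 797
x 20 apex y 0.0 z -40.0 n 848
x 30 apex y -0.0 z -40.0 n 954
x 40 apex y 0.0 z -42.3 n 311
x 50 apex y -0.1 z -42.5 n 467
x 60 apex y -2.6 z -18.3 n 2592
far end x 58.6017143542943
shift [9.3, -74.0, -122.1] turn [-0.011, -0.453, 0.049] goal [540. -60. 235.] t 12.3
```

It reads 3.9 N, so this is the half-full one. It goes in the right groove.

Call:
jog_arm(
  rows=[
    [[0, -2, -15], [0, -0.03, 0]],
    [[0, -5, -40], [0, -0.09, 0]],
    [[2, -12, -65], [0, -0.15, 0.01]],
    [[4, -22, -88], [0, -0.22, 0.02]],
    [[6, -37, -105], [-0.01, -0.3, 0.03]],
    [[8, -52, -116], [-0.01, -0.38, 0.04]],
    [[9, -66, -122], [-0.01, -0.43, 0.05]],
    [[9, -74, -122], [-0.011, -0.453, 0.049]],
    [[9, -74, -122], [-0.011, -0.453, 0.049]],
  ],
)

```text
time: 13.2
tool_pos: [540.4, -59.2, 234.7]
tcp_rot: [-180.0, -0.0, 0.1]
ft_force: [-0.7, -0.5, -4.6]
finger_gap: 50.6
grip_force: 65.3
```

Run:
```python
from h import *
go([558.5,118.0,235],-2.1,0)
```

```text
shift [18.5, -177.1, -0.3] turn [-0.0, -0.0, 0.039] goal [558.5 118.  235. ] t 13.2
```

Call:
jog_arm(
  rows=[
    [[2, -20, 0], [0, 0, 0]],
    [[6, -60, 0], [0, 0, 0.01]],
    [[10, -100, 0], [0, 0, 0.02]],
    [[15, -140, 0], [0, 0, 0.03]],
    [[18, -165, 0], [0, 0, 0.039]],
    [[18, -177, 0], [0, 0, 0.039]],
    [[18, -177, 0], [0, 0, 0.039]],
    [[18, -177, 0], [0, 0, 0.039]],
  ],
)

```text
time: 14.0
tool_pos: [557.8, 115.6, 235.1]
tcp_rot: [179.9, -0.0, -2.2]
ft_force: [0.5, -0.1, -3.2]
finger_gap: 50.8
grip_force: 65.5
```

Run:
```python
from h import *
go([558.5,118.0,50],-2.1,0)
```

```text
shift [0.5, -2.7, 185.1] turn [0.001, -0.001, -0.002] goal [558.5 118.   50. ] t 14.0
```

Call:
jog_arm(
  rows=[
    [[0, -1, 15], [0, 0, 0]],
    [[0, -1, 45], [0, 0, 0]],
    [[0, -1, 80], [0, 0, 0]],
    [[0, -1, 115], [0, 0, 0]],
    [[0, -1, 145], [0, 0, 0]],
    [[0, -1, 164], [0, 0, 0]],
    [[0, -1, 174], [0, 0, 0]],
    [[0, -1, 180], [0, 0, 0]],
    [[0, -1, 183], [0, 0, 0]],
    [[0, -1, 183], [0, 0, 0]],
  ],
)

```text
time: 15.0
tool_pos: [558.8, 117.5, 53.2]
tcp_rot: [180.0, -0.1, -2.2]
ft_force: [0.2, 0.3, -3.4]
finger_gap: 50.9
grip_force: 65.4
```

Call:
jog_arm(
  rows=[
    [[0, 0, 2], [0, 0, 0]],
    [[0, 0, 4], [0, 0, 0]],
    [[0, 0, 6], [0, 0, 0]],
    [[0, 0, 6.5], [0, 0, 0]],
    [[0, 0, 6.5], [0, 0, 0]],
  ],
)

```text
time: 15.5
tool_pos: [558.1, 117.8, 46.0]
tcp_rot: [180.0, -0.0, -2.2]
ft_force: [-0.4, 0.1, -3.4]
finger_gap: 50.8
grip_force: 65.4
```

Call:
jog_arm(
  rows=[
    [[0, 0, 1], [0, 0, 0]],
    [[0, 0, 2], [0, 0, 0]],
    [[0, 0, 2], [0, 0, 0]],
  ],
)

```text
time: 15.8
tool_pos: [558.5, 117.8, 45.5]
tcp_rot: [180.0, -0.1, -2.2]
ft_force: [-6.0, -0.8, 8.0]
finger_gap: 50.9
grip_force: 66.9
```

Call:
jog_arm(
  rows=[
    [[0, 0, 0], [0, 0, 0]],
    [[0, 0, 0], [0, 0, 0]],
    [[0, 0, 0], [0, 0, 0]],
    [[0, 0, 0], [0, 0, 0]],
    [[0, 0, 0], [0, 0, 0]],
    [[0, 0, -15], [0, 0, 0]],
    [[0, 0, -45], [0, 0, 0]],
    [[0, 0, -90], [0, 0, 0]],
    [[0, 0, -130], [0, 0, 0]],
    [[0, 0, -130], [0, 0, 0]],
  ],
  grip=68,
)

```text
time: 16.8
tool_pos: [562.4, 118.3, 183.3]
tcp_rot: [-179.9, -0.8, -2.2]
ft_force: [0.4, 0.6, -0.2]
finger_gap: 67.7
grip_force: 0.0
```

Run:
```python
from h import *
from bench import r
look('w6',[558.5,118.0,60],-1.9,0)
go([445,390.5,91],-13.5,-26,110)
```

```text
centre(ends) [559.7 118.1  59. ] len 121.5 centre(barrel) [557.5 118.2  59. ] len 78.5 yaw -2.2 pitch -0.0 rms 0.53 n 4862
shift [-173.7, -277.1, -11.5] turn [-0.047, 0.443, 0.193] goal [398.1 401.8 189.9] t 16.85
```

View pics/w6.png

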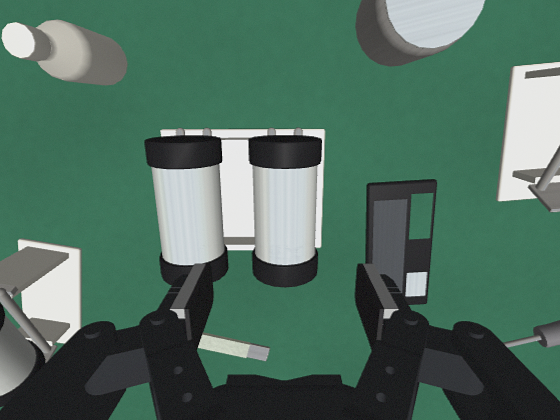

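Both canisters sit squarely in their grooves, the left one at (187,210) and the right one at (285,205). On to the last one.

Call:
jog_arm(
  rows=[
    [[-15, -15, -25], [0, 0.02, 0]],
    [[-35, -48, -45], [0, 0.06, 0.02]],
    [[-58, -85, -45], [-0.01, 0.12, 0.05]],
    [[-81, -122, -45], [-0.02, 0.18, 0.07]],
    [[-104, -160, -45], [-0.03, 0.24, 0.1]],
    [[-127, -200, -45], [-0.03, 0.3, 0.13]],
    [[-150, -235, -40], [-0.04, 0.37, 0.16]],
    [[-168, -264, -25], [-0.045, 0.42, 0.18]],
    [[-174, -277, -15], [-0.047, 0.443, 0.193]],
    [[-174, -277, -11], [-0.047, 0.443, 0.193]],
  ],
  grip=85,
)

```text
time: 17.85
tool_pos: [425.3, 370.2, 198.3]
tcp_rot: [-179.8, -22.2, -9.7]
ft_force: [-0.2, 0.1, -0.3]
finger_gap: 85.2
grip_force: 0.0
```

Call:
jog_arm(
  rows=[
    [[0, 0, 0], [0, 0, 0]],
    [[0, 0, 0], [0, 0, 0]],
    [[0, 0, 0], [0, 0, 0]],
    [[0, 0, 0], [0, 0, 0]],
  ],
)

```text
time: 18.25
tool_pos: [426.2, 370.0, 199.9]
tcp_rot: [-179.7, -22.3, -9.8]
ft_force: [-0.8, 0.3, 0.4]
finger_gap: 84.9
grip_force: 0.0
```

Run:
```python
from h import *
from bench import r
s=r.sense();print(s['tool_pos'],s['tcp_rot'])
look('w7',[445,390.5,91],-13.5,26)
```

```text
[426.20598847 370.02025123 199.93331923] [-179.67636066  -22.27402182   -9.78076125]
centre(ends) [446.7 389.9  91.4] len 118.6 centre(barrel) [445.6 390.2  90.9] len 78.0 yaw -12.8 pitch 26.0 rms 0.50 n 4719
```

Run:
```python
from h import *
go([446.2,390,91],-12.8,-26,80)
go([446.2,390,91],-12.8,-26,-14)
```

```text
shift [-31.1, -24.7, 27.3] turn [-0.027, 0.065, 0.048] goal [412.  397.8 162.9] t 18.3
shift [-25.1, -22.0, 121.1] turn [-0.027, 0.065, 0.048] goal [452.2 388.6  78.4] t 18.3
```

Call:
jog_arm(
  rows=[
    [[-16, -12, 5], [-0.013, 0.03, 0.024]],
    [[-31, -25, 15], [-0.027, 0.065, 0.048]],
    [[-31, -25, 27], [-0.027, 0.065, 0.048]],
    [[-31, -25, 27], [-0.027, 0.065, 0.048]],
    [[-29, -24, 55], [-0.027, 0.065, 0.048]],
    [[-27, -23, 85], [-0.027, 0.065, 0.048]],
    [[-26, -22.5, 108], [-0.027, 0.065, 0.048]],
    [[-25, -22, 121], [-0.027, 0.065, 0.048]],
    [[-25, -22, 121], [-0.027, 0.065, 0.048]],
    [[-25, -22, 121], [-0.027, 0.065, 0.048]],
  ],
)

```text
time: 19.3
tool_pos: [476.1, 366.2, 93.5]
tcp_rot: [-179.0, -22.6, -9.7]
ft_force: [-1.8, 7.7, 3.3]
finger_gap: 84.9
grip_force: 5.3
```

Run:
```python
from h import *
go([446.2,390,91],-12.8,-26,-14)
```

```text
shift [-31.1, -18.0, 3.7] turn [-0.041, 0.06, 0.049] goal [452.2 388.6  78.4] t 19.3
```

Call:
jog_arm(
  rows=[
    [[0, 0, -30], [0, 0, 0]],
    [[0, 0, -60], [0, 0, 0]],
    [[0, 0, -90], [0, 0, 0]],
    [[0, 0, -110], [0, 0, 0]],
    [[0, 0, -110], [0, 0, 0]],
    [[0, 0, -110], [0, 0, 0]],
  ],
)

```text
time: 19.9
tool_pos: [433.8, 369.7, 193.9]
tcp_rot: [-179.2, -22.6, -9.6]
ft_force: [0.3, -0.0, 0.0]
finger_gap: 84.6
grip_force: 0.0
```

Run:
```python
from h import *
from bench import r
s=r.sense();print(s['tool_pos'],s['tcp_rot'],s['joint_pos'])
look('w8',[446,390,91],-12.8,26)
```

```text
[433.80669035 369.65900059 193.9278469 ] [-179.20772541  -22.56240825   -9.62482217] [ 46.73313745  -7.88495661 107.47516835 -19.64801041  67.99056898
 151.63048756]
centre(ends) [445.7 390.3  91. ] len 118.4 centre(barrel) [444.4 390.6  90.4] len 77.9 yaw -13.1 pitch 25.8 rms 0.48 n 4927
```

Call:
jog_arm(
  rows=[
    [[0, 0, -10], [0, 0, -0.14]],
    [[0, 0, -20], [0, 0, -0.28]],
    [[0, 0, -20], [0, 0, -0.42]],
    [[0, 0, -20], [0, 0, -0.56]],
    [[0, 0, -20], [0, 0, -0.7]],
    [[0, 0, -20], [0, 0, -0.84]],
    [[0, 0, -20], [0, 0, -0.98]],
    [[0, 0, -20], [0, 0, -1.12]],
    [[0, 0, -20], [0, 0, -1.26]],
    [[0, 0, -20], [0, 0, -1.4]],
  ],
)

```text
time: 20.95
tool_pos: [425.9, 369.6, 210.2]
tcp_rot: [157.9, -4.1, 71.9]
ft_force: [0.3, -0.7, -0.4]
finger_gap: 84.9
grip_force: 0.0
```

Call:
jog_arm(
  rows=[
    [[0, 0, 0], [0, 0, -0.14]],
    [[0, 0, 0], [0, 0, -0.28]],
    [[0, 0, 0], [0, 0, -0.42]],
    [[0, 0, 0], [0, 0, -0.56]],
    [[0, 0, 0], [0, 0, -0.7]],
    [[0, 0, 0], [0, 0, -0.84]],
    [[0, 0, 0], [0, 0, -0.98]],
    [[0, 0, 0], [0, 0, -1.12]],
    [[0, 0, 0], [0, 0, -1.26]],
    [[0, 0, 0], [0, 0, -1.4]],
  ],
)

```text
time: 21.95
tool_pos: [425.9, 369.6, 210.2]
tcp_rot: [171.7, 20.9, 149.7]
ft_force: [-0.3, -0.2, 0.3]
finger_gap: 85.1
grip_force: 0.0
```

Run:
```python
from h import *
from bench import r
s=r.sense();print(s['tool_pos'],s['tcp_rot'],s['joint_pos'])
go([445.9,390.2,91],167.1,26,90)
```

```text
[425.86780762 369.57377996 210.15538555] [171.70347472  20.93407599 149.73852624] [ 47.42675225  -9.16972608 106.86767679 -19.53356576  70.23177051
  -9.14095232]
shift [42.4, 12.4, 26.8] turn [0.023, -0.067, -0.283] goal [407.4 399.  171.9] t 21.95
```

Call:
jog_arm(
  rows=[
    [[14, 4, 3], [0.008, -0.022, -0.1]],
    [[28, 8, 8], [0.015, -0.045, -0.2]],
    [[42, 12, 16], [0.023, -0.067, -0.283]],
    [[42, 12, 27], [0.023, -0.067, -0.283]],
    [[42, 12, 27], [0.023, -0.067, -0.283]],
    [[42, 12, 27], [0.023, -0.067, -0.283]],
  ],
)

```text
time: 22.55
tool_pos: [408.5, 398.7, 173.4]
tcp_rot: [179.7, 26.0, 166.6]
ft_force: [-0.5, -0.1, 0.9]
finger_gap: 85.0
grip_force: 0.0
```

Run:
```python
from h import *
from bench import r
s=r.sense();print(s['tool_pos'],s['tcp_rot'])
look('w9',[445.9,390.2,91],-12.9,26)
go([445.9,390.2,91],167.1,26,-14)
```

```text
[408.45329185 398.69212081 173.36255999] [179.71991804  26.01537759 166.56191555]
centre(ends) [442.1 390.8  89.3] len 122.4 centre(barrel) [444.6 390.2  90.5] len 78.2 yaw -13.1 pitch 25.8 rms 0.52 n 6230
shift [2.2, -0.5, 105.6] turn [0.002, 0.001, -0.009] goal [451.9 388.8  78.4] t 22.6
```

Call:
jog_arm(
  rows=[
    [[2, -0.5, 35], [0, 0, -0.005]],
    [[2, -0.5, 70], [0, 0, -0.005]],
    [[2, -0.5, 95], [0, 0, -0.005]],
    [[2, -0.5, 105], [0, 0, -0.005]],
    [[2, -0.5, 105], [0, 0, -0.005]],
    [[2, -0.5, 105], [0, 0, -0.005]],
  ],
)

```text
time: 23.2
tool_pos: [451.9, 390.1, 80.7]
tcp_rot: [179.7, 26.1, 166.9]
ft_force: [-0.7, -0.2, 0.6]
finger_gap: 85.0
grip_force: 0.0
```

Call:
jog_arm(
  rows=[
    [[0, 0, 0], [0, 0, 0]],
    [[0, 0, 0], [0, 0, 0]],
    [[0, 0, 0], [0, 0, 0]],
    [[0, 0, 0], [0, 0, 0]],
    [[0, 0, 0], [0, 0, 0]],
    [[0, 0, 0], [0, 0, 0]],
    [[0, 0, 0], [0, 0, 0]],
  ],
  grip=45,
  force=40,
)

```text
time: 23.9
tool_pos: [451.3, 389.1, 81.0]
tcp_rot: [179.9, 26.1, 167.0]
ft_force: [-9.4, -8.7, 12.9]
finger_gap: 53.8
grip_force: 39.0
```

Call:
jog_arm(
  rows=[
    [[0, 0, -8], [0, 0, 0]],
    [[0, 0, -20], [0, 0, 0]],
    [[0, 0, -35], [0, 0, 0]],
    [[0, 0, -45], [0, 0, 0]],
    [[0, 0, -50], [0, 0, 0]],
    [[0, 0, -50], [0, 0, 0]],
    [[0, 0, -50], [0, 0, 0]],
    [[0, 0, -50], [0, 0, 0]],
  ],
)

```text
time: 24.7
tool_pos: [429.6, 394.0, 123.2]
tcp_rot: [179.9, 26.0, 167.0]
ft_force: [-0.1, -0.1, -1.5]
finger_gap: 54.3
grip_force: 42.9
```

Run:
```python
from h import *
from bench import r
s=r.sense();print(s['ft_force'],s['tool_pos'])
_,d=r.snapshot('wrist');held(d)
go([470,330,250],172,0)
```

```text
[-0.07652177 -0.06931719 -1.53667819] [429.60225769 393.97036981 123.21837605]
x -20 apex y 0.1 z -38.4 n 723
x -10 apex y 0.0 z -38.4 n 780
x 0 apex y 0.1 z -38.4 n 841
x 10 apex y 0.0 z -38.5 n 898
x 20 apex y 0.1 z -38.5 n 991
x 30 apex y 0.0 z -38.5 n 1058
x 40 apex y 0.0 z -38.6 n 972
x 50 apex y 0.0 z -41.1 n 704
x 60 apex y -3.7 z -27.0 n 2127
far end x 62.170778450003056
shift [-103.9, -53.0, -90.5] turn [-0.017, 0.454, -0.085] goal [470. 330. 250.] t 24.75
```

Empty at 1.5 N, so all three weights are consistent.

Call:
jog_arm(
  rows=[
    [[0, 0, -15], [0, 0.02, 0]],
    [[-8, -3, -35], [0, 0.08, -0.01]],
    [[-22, -10, -55], [0, 0.15, -0.02]],
    [[-42, -20, -72], [-0.01, 0.22, -0.04]],
    [[-62, -31, -83], [-0.01, 0.3, -0.055]],
    [[-85, -42, -90], [-0.015, 0.37, -0.07]],
    [[-98, -50, -90], [-0.017, 0.42, -0.08]],
    [[-104, -53, -90], [-0.017, 0.454, -0.085]],
    [[-104, -53, -90], [-0.017, 0.454, -0.085]],
  ],
)

```text
time: 25.65
tool_pos: [472.1, 328.9, 250.2]
tcp_rot: [180.0, 0.0, 171.8]
ft_force: [0.5, -0.7, -1.1]
finger_gap: 53.6
grip_force: 42.9
```

Run:
```python
from h import *
go([560.5,159.1,240],177.8,0)
```

```text
shift [-111.7, -155.5, 10.2] turn [0.0, 0.0, -0.104] goal [560.5 159.1 240. ] t 25.65
```

Call:
jog_arm(
  rows=[
    [[-10, -15, 0], [0, 0, -0.01]],
    [[-32, -45, 0], [0, 0, -0.03]],
    [[-56, -78, 3], [0, 0, -0.05]],
    [[-80, -112, 6], [0, 0, -0.07]],
    [[-100, -140, 9], [0, 0, -0.09]],
    [[-110, -153, 10], [0, 0, -0.104]],
    [[-112, -155, 10], [0, 0, -0.104]],
    [[-112, -155, 10], [0, 0, -0.104]],
    [[-112, -155, 10], [0, 0, -0.104]],
  ],
)

```text
time: 26.55
tool_pos: [559.1, 162.4, 240.2]
tcp_rot: [180.0, 0.0, 178.0]
ft_force: [0.0, -2.1, -1.9]
finger_gap: 53.6
grip_force: 42.9
```

Run:
```python
from h import *
from bench import r
s=r.sense();print(s['tool_pos'],s['tcp_rot'],s['ft_force'])
_,d=r.snapshot('wrist');held(d)
go([560.5,159.1,98],177.8,0)
```

```text
[559.11288351 162.38299677 240.20523928] [1.79956075e+02 4.10996788e-02 1.77994464e+02] [ 0.02418964 -2.08865544 -1.92713789]
x -20 apex y -0.1 z -38.8 n 749
x -10 apex y -0.2 z -38.9 n 777
x 0 apex y -0.2 z -38.8 n 844
x 10 apex y -0.2 z -38.9 n 916
x 20 apex y -0.1 z -38.9 n 989
x 30 apex y -0.2 z -38.9 n 1076
x 40 apex y -0.3 z -39.0 n 851
x 50 apex y -0.3 z -41.5 n 637
x 60 apex y -0.5 z -19.8 n 2789
far end x 61.62139679773561
shift [-1.3, -3.4, 142.3] turn [0.001, 0.001, 0.004] goal [560.5 159.1  98. ] t 26.6
```

Call:
jog_arm(
  rows=[
    [[-1, -2, 15], [0, 0, 0]],
    [[-1, -2, 45], [0, 0, 0]],
    [[-1, -2, 75], [0, 0, 0]],
    [[-1, -2, 100], [0, 0, 0]],
    [[-1, -2, 115], [0, 0, 0]],
    [[-1, -2, 125], [0, 0, 0]],
    [[-1, -2, 130], [0, 0, 0]],
    [[-1, -2, 130], [0, 0, 0]],
    [[-1, -2, 130], [0, 0, 0]],
    [[-1, -2, 130], [0, 0, 0]],
  ],
)

```text
time: 27.6
tool_pos: [561.7, 159.4, 111.8]
tcp_rot: [179.9, 0.2, 177.9]
ft_force: [-0.2, 0.4, -0.6]
finger_gap: 54.0
grip_force: 42.9
```

Run:
```python
from h import *
from bench import r
s=r.sense();print(s['tool_pos'],s['tcp_rot'],s['ft_force'])
go([560.5,159.1,93],177.8,0)
```

```text
[561.74876259 159.37444096 111.82055633] [179.93359863   0.18389627 177.94713443] [-0.17843454  0.38681673 -0.61015696]
shift [1.3, -0.3, 18.8] turn [0.001, 0.003, 0.003] goal [560.5 159.1  93. ] t 27.6
```

Call:
jog_arm(
  rows=[
    [[1, 0, 5], [0, 0, 0]],
    [[1, 0, 10], [0, 0, 0]],
    [[1, 0, 14], [0, 0, 0]],
    [[1, 0, 17], [0, 0, 0]],
    [[1, 0, 17], [0, 0, 0]],
    [[1, 0, 17], [0, 0, 0]],
  ],
)

```text
time: 28.2
tool_pos: [559.8, 159.2, 93.3]
tcp_rot: [180.0, 0.0, 177.9]
ft_force: [-0.6, 0.5, -1.3]
finger_gap: 53.5
grip_force: 42.9
```

Call:
jog_arm(
  rows=[
    [[0, 0, 1], [0, 0, 0]],
    [[0, 0, 2], [0, 0, 0]],
    [[0, 0, 2], [0, 0, 0]],
    [[0, 0, 2], [0, 0, 0]],
  ],
)

```text
time: 28.6
tool_pos: [560.0, 159.2, 91.5]
tcp_rot: [180.0, 0.1, 177.9]
ft_force: [0.3, -0.0, -0.9]
finger_gap: 53.4
grip_force: 42.9
```

Call:
jog_arm(
  rows=[
    [[0, 0, 0.7], [0, 0, 0]],
    [[0, 0, 1], [0, 0, 0]],
    [[0, 0, 1], [0, 0, 0]],
  ],
)

```text
time: 28.9
tool_pos: [560.1, 159.2, 91.2]
tcp_rot: [180.0, 0.1, 177.9]
ft_force: [-1.6, -1.2, 4.4]
finger_gap: 53.5
grip_force: 43.2
```

Call:
jog_arm(
  rows=[
    [[0, 0, 0], [0, 0, 0]],
    [[0, 0, 0], [0, 0, 0]],
    [[0, 0, 0], [0, 0, 0]],
  ],
  grip=57,
)

```text
time: 29.2
tool_pos: [559.7, 159.3, 90.2]
tcp_rot: [180.0, 0.0, 177.9]
ft_force: [0.4, -0.5, -0.4]
finger_gap: 57.2
grip_force: 0.0
```

Call:
jog_arm(
  rows=[
    [[0, 0, 0], [0, 0, 0]],
    [[0, 0, 0], [0, 0, 0]],
    [[0, 0, 0], [0, 0, 0]],
    [[0, 0, -5], [0, 0, 0]],
    [[0, 0, -15], [0, 0, 0]],
    [[0, 0, -35], [0, 0, 0]],
    [[0, 0, -65], [0, 0, 0]],
    [[0, 0, -100], [0, 0, 0]],
    [[0, 0, -110], [0, 0, 0]],
    [[0, 0, -110], [0, 0, 0]],
  ],
  grip=66,
)

```text
time: 30.2
tool_pos: [561.5, 159.5, 203.9]
tcp_rot: [179.9, 0.4, 177.9]
ft_force: [0.2, 0.6, -0.7]
finger_gap: 65.9
grip_force: 0.0
```

Run:
```python
from h import *
from bench import r
s=r.sense();print(s['tool_pos'],s['time'])
look('w10',[560,159,104],-2.2,0)
p,d=r.snapshot('side');cv2.imwrite('pics/s2.png',p)
```

```text
[561.45119299 159.54026608 203.86115002] 30.2
centre(ends) [557.8 158.8 102.7] len 118.5 centre(barrel) [558.5 158.8 102.7] len 78.3 yaw -2.3 pitch 0.0 rms 0.52 n 5877
```

View pics/w10.png

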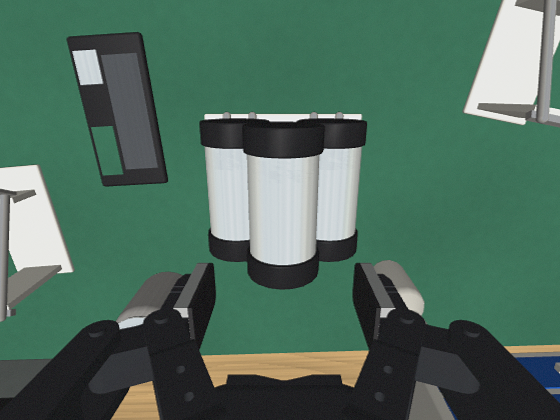

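View pics/s2.png

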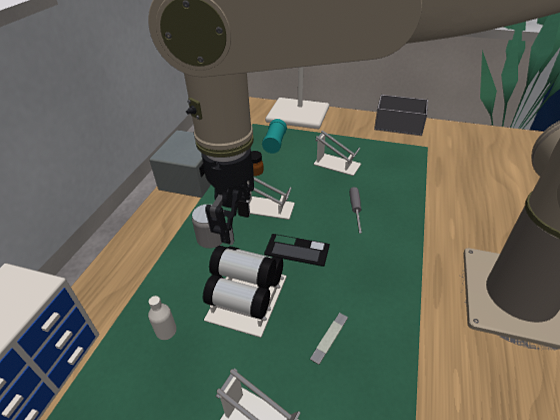

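The top canister sits saddled and square at (284,205) in the wrist view. Its measured centre is (558,159,103) against a seat of (558.5,159,104). The gripper is clear and the other items have not moved. Handing in.

```bash
python3 -c "
from bench import r
print(r.hand_in())"
```

```text
the job is handed in; nothing more can be done
None
```

The job is handed in, with no verdict returned: full canister (from chute c) in the left groove, half-full (b) in the right, empty (a) saddled on top, and all three measured within about 2 mm of their seats about 30 s in.

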